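Gauge the shelf bearer and lock the reading

ROBOT

A 6-joint arm with a two-finger parallel gripper is mounted at the origin on the work surface. World frame = base frame: x ahead of the robot, y to its left, z up, the work surface at z = 0. Lengths are in mm, angles in rad, forces in N, time in s.
With the tool pointing down it reaches from about 350 to 775 mm from the base axis. Payload 7.3 kg.
Tool frame: the origin (TCP) lies between the finger pads, 19 mm behind the fingertips; this is the grasp point; z points along the fingers, y is the direction in which the jaws open and shut (so a half turn about z gives the same grasp; the last joint's range is limited). The gripper opens to 92 mm and grips with 3 to 60 N. Pads are 19 mm wide; open, the fingers measure 130 mm over their backs; the gripper's body (75 mm by 190 mm) begins 47 mm behind the grasp point.
Start: joints at [-1.311, 0.342, 1.524, -0, 1.275, -0.146], TCP at [207.269, -482.372, 245.541] pointing down, gripper open.
Joint ranges: [-2.53, 2.53], [-0.77, 2.02], [0.04, 2.7], [-1, 4.14], [0.28, 2.66], [-3.11, 3.11]. Speed limits (rad/s): [2.57, 2.57, 3.14, 3.14, 3.14, 3.14].

INTERFACE

Orientations are given as [roll, pitch, yaw] about the fixed x, y, z axes, in that order (R = Rz(yaw) Ry(pitch) Rx(roll)).
In Python, from plant import get_obs, capture, close_job gives the robot as it stands. The module is installed in compiled form; this text tells all that it offers.
- The arm moves only by the shell command python3 -m pendant 'ROWS'. ROWS is JSON, a list of rows, each a list of 3 entries, a list of its own where there are three numbers: the shift along the tool's x, y, z in m, then the turn, a rotation vector about the tool's x, y, z in rad, then the finger opening in m, from 0 to 0.0918. In form: [[[tx, ty, tz], [wx, wy, wz], fingers], ...]. A call has 1 to 10 rows; each row is the pose to reach, as a shift and turn from the pose commanded when the call began, along the tool's axes at that moment; what a row does not reach only later rows make up. A row lasts 1/12 s, in which the tool goes at most 41.7 mm and 7.16 degrees, less where a joint would pass 70% of its speed; a pose out of reach is approached as far as the arm can. A call with a gripper value outside its range is refused whole. The fingers move at their own pace and stop on an object; the grip force is fixed at half the most. Time passes only in rows, so rows that repeat a pose let the fingers close. It gives the time, the measured TCP pose, the force and the opening at its end, in the units of the state.
- get_obs(): the state, without advancing time (a new reading comes with each control period).
- capture(name): name is "scene" or "side" or "wrist"; returns a dict with "color" (480x640x3 uint8, red, green, blue), "mtx" (3x3 intrinsics, pixels), "rvec" (rotation vector, rad) and "tvec" (3), from world to camera coordinates, as OpenCV has them. Camera axes: x right, y down, z forward; pixel columns grow to the right and rows downward; lengths in mm; the calibration is good to about 2 mm. A picture is of the moment at which its call begins. There is no depth.
- close_job(): hands the job in, once; it reports no verdict.
The state is a dict: "time": time; "joint_positions": joint angles; "dq": joint speeds; "tau": joint torques, N m; "tool_pos": TCP position; "tcp_rot": TCP orientation; "contact_force": force on the tool from outside, world axes, zero at the start; "moment": the same for the moment, N m; "grip_width": finger opening in mm.
Only numpy, scipy, OpenCV 4.12 (cv2) and the standard library are available. Lean on these libraries where they do the work, as an engineer would, in place of code of your own. Each camera call takes 0.05 s, during which the arm holds its last target. There are 200 camera calls.

TASK

Carry the blue thickness gauge by its black rubber grip, never by its orange collar, and lower it gently astride the stepped shelf bearer, legs standing flat on the worktop and the sprung foot centred on the red band; let go of it there, with the collar still open. Then take hold of the orange collar and turn it clockwise to its stop at the green locked mark, leaving the gauge standing on the red band. Leave the bearer lying where it is and do not disturb the other things.

Things in the scene. Friction and masses are not known exactly. Their poses are not given: they have to be found in the camera images.
- gauge: Blue bridge gauge, loose, about 0.7 kg, standing. Origin: on the spindle axis, level with the leg undersides, z up. Beam along its y from -120 to +60 mm, 24 mm wide in x, z = 82 to 100 mm; leg at each end, 60 mm long in x, inner faces at y = -104 and +44 mm. Centre of mass near the grip. Top of collar 151 mm
- gauge_grip (a point): Middle of the black rubber grip on the beam, at (0, -45, 100) mm in the gauge's frame: put the TCP here. The grip is 24 mm wide in the gauge's x (close the fingers along x), 44 mm long in y, top at z = 114 mm; the beam's sides carry on flush below it to z = 82 mm
- foot (a joint): Height (m) of the gauge's sprung foot above its leg undersides: 0 = level with the legs (hanging free or on the bare worktop), positive up, travel 60 mm. A weak spring presses it down: 0.9 N at 0, 1.8 N at 30 mm. Standing over a part it reads the part's height
- foot_pad (a point): Centre of the underside of the gauge's round steel foot, 24 mm diameter, on the spindle axis (gauge's x = y = 0); it rides up and down with the foot
- collar (a joint): Angle (rad) of the captive orange lock collar about the spindle: 0 = open (white pointer line at the red dot, wing bar along the gauge's x), grows clockwise seen from above, stop at 1.4 = locked (pointer at the green dot). Starts 0 to 0.3, stays where left, friction 0.03 N m
- collar_grip (a point): Point on the spindle axis at the height to grip the collar's wing bar, 139 mm above the undersides of the legs. The bar is 50 mm long, 14 mm thick, from 119 to 151 mm high; grip it across its thickness from above. Its x axis lies along the bar and turns with the collar
- bearer: Loose stepped shelf bearer of wood, 0.22 kg, 200 mm long in its own x, 40 mm wide in y, lying flat. Origin: centre of its underside. The grey-painted half, x = -100 to +10 mm, is 36 mm high; the bare wood half, x = +10 to +100 mm, is 24 mm high and carries the red band
- bearer_mark (a point): Middle of the red band (16 mm wide) on top of the bearer's thin half, at (55, 0, 24) mm in the bearer's frame: where to measure; the height there is 24 mm
- jar: Bystander: red-brown preserve jar with green lid, 68 mm diameter, 115 mm high, origin at the centre of its underside
- flask: Bystander: steel flask, 68 mm diameter, 150 mm high, origin at the centre of its underside
- spanner: Bystander: steel spanner 190 mm long, lying flat, origin under its middle
- offcut: Bystander: brown wood offcut 150 x 40 x 18 mm lying flat, origin at the centre of its underside
There are look-alikes about, which are no part of the job. Of the things that look like the gauge, the smaller one is meant.

How it is judged (in metres and radians):
On the way, in this order (a step that is already met when the one before it is completed fails the run):
1. the gauge stands on the worktop with its foot on the red band reading the bearer's height, let go, collar still open (below 0.6 rad) (horizontal distance between foot_pad and bearer_mark below 0.008 m and value of joint foot between 0.022 and 0.026 m and height (world z) of gauge below 0.003 m and angle between gauge's own z axis and vertical below 0.03 rad and linear speed of gauge below 0.02 m/s and value of joint collar below 0.6 rad and contact force between the fingers and gauge below 0.1 N), for 0.2 s.
2. the collar is turned to its locked mark (above 1.25 rad) (value of joint collar above 1.25 rad), for 0.2 s.
At the end, for the whole second after the job is handed in: The gauge stands upright (tilt under 0.03 rad) and at rest with its legs on the worktop (within 3 mm), its foot within 8 mm of the middle of the red band and reading 22 to 26 mm, the collar at its locked mark (above 1.25 rad), the bearer within 20 mm of where it lay (horizontal distance between foot_pad and bearer_mark below 0.008 m and value of joint foot between 0.022 and 0.026 m and height (world z) of gauge below 0.003 m and angle between gauge's own z axis and vertical below 0.03 rad and linear speed of gauge below 0.02 m/s and value of joint collar above 1.25 rad and distance of bearer from where it was at the start of the episode below 0.02 m); the robot touches nothing.
It fails at once if the gauge is carried by its collar (fingers on the collar while the gauge is over 15 mm up) (contact force between the fingers and collar above 1 N and height (world z) of gauge above 0.015 m).
It fails at once if the gauge strikes or presses the bearer with more than 15 N (contact force between gauge and bearer above 15 N).
It fails at once if the bearer is moved more than 40 mm (distance of bearer from where it was at the start of the episode above 0.04 m).
It fails at once if a bystander is moved more than 20 mm (distance of any of jar, flask, spanner, offcut from where it was at the start of the episode above 0.02 m).
It also fails if it takes over 51 s, if anything falls off the work surface, if the arm or the gripper's body presses on something with over 40 N, if the wrist force passes 120 N, or if a joint passes its speed limit or range.

## Working session

There is one attempt and no reset: what is moved stays moved. The work goes in short steps, Python scripts to look and compute and a shell command to move; the robot and the scene stay as the last step left them, time stands still between calls to the robot, and variables do not carry over. Pictures are saved under pics/ and viewed, about 8 in all and at most 12, crops included, and the job is handed in when it is done.

```bash
mkdir -p pics; cat > h.py <<'E'
import numpy as np, cv2
from plant import get_obs, capture
def shot(cam,name):
    c=capture(cam); np.savez(f'pics/{name}.npz',**c); cv2.imwrite(f'pics/{name}.png',c['color'][:,:,::-1]); return c
def load(n): return np.load(f'pics/{n}.npz')
def back(c,uv,z):
    R=cv2.Rodrigues(c['rvec'])[0]; t=np.array(c['tvec']).reshape(3)
    uv=np.array(uv,float).reshape(-1,2)
    d=np.c_[uv,np.ones(len(uv))]@np.linalg.inv(c['mtx']).T@R; o=-R.T@t
    s=(np.broadcast_to(z,len(uv))-o[2])/d[:,2]
    return o+d*s[:,None]
def proj(c,P): return cv2.projectPoints(np.array(P,float).reshape(-1,3),np.array(c['rvec']),np.array(c['tvec']),np.array(c['mtx']),None)[0].reshape(-1,2)
def crop(n,x0,y0,x1,y1,k,out):
    im=cv2.imread(f'pics/{n}.png')[y0:y1,x0:x1]; cv2.imwrite(f'pics/{out}.png',cv2.resize(im,None,fx=k,fy=k,interpolation=cv2.INTER_CUBIC))
E
python3 -c "
from h import *
a=shot('scene','s1');b=shot('side','d1');w=shot('wrist','w1')
o=get_obs();print(o)
for c in(a,b,w):
  R=cv2.Rodrigues(c['rvec'])[0];print((-R.T@c['tvec'].reshape(3)).round(),R[2].round(2),c['mtx'][0,0])
"
```

```text
{'time': 0.15, 'joint_positions': array([-1.31100684e+00,  3.42579468e-01,  1.52475949e+00, -2.92065899e-06,
        1.27538446e+00, -1.46021538e-01]), 'dq': array([ 0.00090874, -0.00266851, -0.00403239, -0.00028226, -0.00113874,
       -0.00122748]), 'tau': array([ 1.62549637e-03, -4.31468797e+01, -2.44353944e+01,  7.17887445e-02,
        5.37764712e-02, -8.40250937e-05]), 'tool_pos': array([ 207.19238711, -482.10091502,  245.00917808]), 'tcp_rot': array([-3.14047352e+00, -1.61766356e-04,  4.05811790e-01]), 'contact_force': array([ 0.03152608, -0.68065084,  0.35464864]), 'moment': array([ 0.02620704, -0.05179024, -0.05620299]), 'grip_width': 92.07955340996159}
[1224.  -13. 1129.] [-0.56  0.03 -0.83] 532.8333761750439
[ 197. 1044.  845.] [ 0.26 -0.79 -0.55] 487.9553051705669
[ 279. -452.  384.] [-0.27 -0.11 -0.96] 406.65844586979875
```

View pics/s1.png

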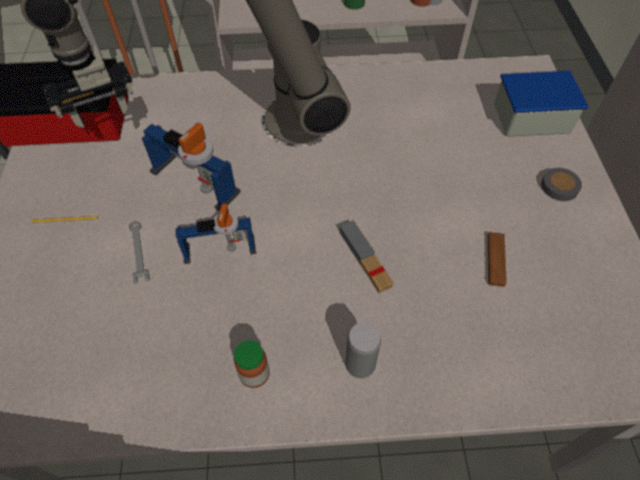

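View pics/d1.png

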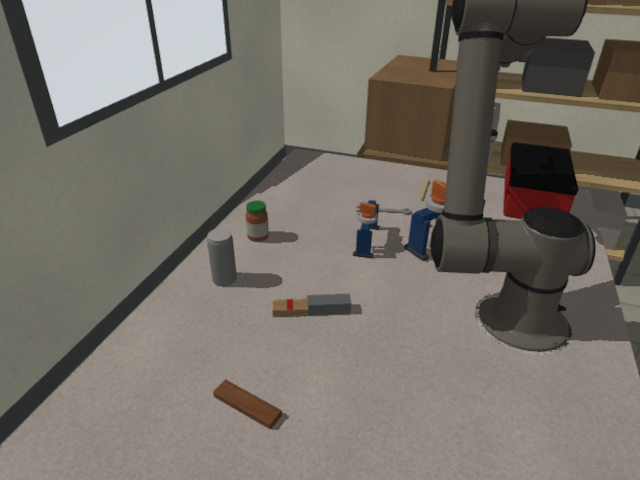

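There are two blue gauges in the scene view: one at about (190,160) and one at about (217,235). The second looks smaller and matches the description. The bearer is at (367,257) with its red band at (376,270). I'll confirm in an enlarged crop.

```bash
python3 -c "
from h import *
crop('s1',130,110,290,230+40,5,'c1'); 
a=cv2.imread('pics/s1.png')
A=cv2.resize(a[110:270,135:265],None,fx=3.7,fy=3.7,interpolation=cv2.INTER_CUBIC);B=cv2.resize(a[210:300,330:400],None,fx=4.4,fy=4.4,interpolation=cv2.INTER_CUBIC)
H=592;out=np.zeros((H,A.shape[1]+B.shape[1],3),np.uint8);out[:A.shape[0],:A.shape[1]]=A;out[:B.shape[0],A.shape[1]:]=B
cv2.imwrite('pics/c1.png',out);print(out.shape,A.shape,B.shape)"
```

```text
(592, 789, 3) (592, 481, 3) (396, 308, 3)
```

View pics/c1.png

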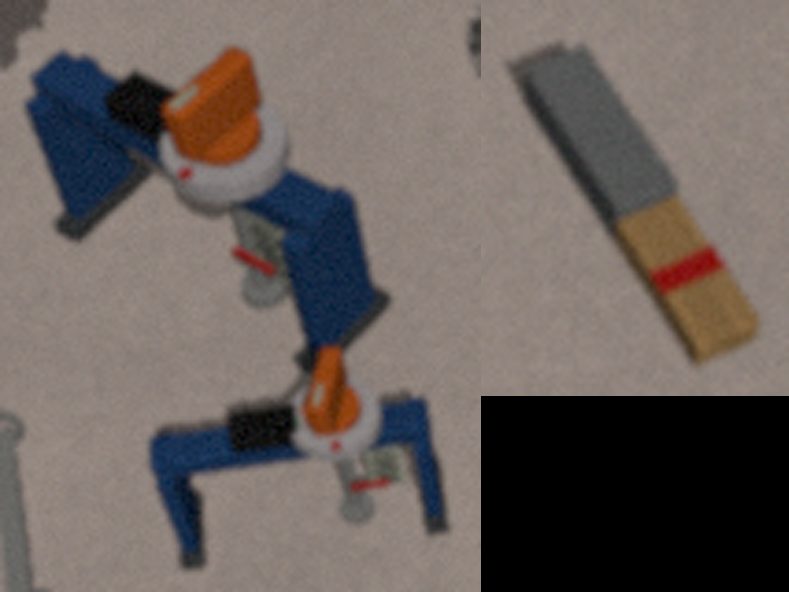

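The crop confirms it: the lower gauge (scene about 217,235) is visibly smaller than the upper one at (190,160). Its grip lies to the image left of the collar, at about (206,224). Next I'll fit the gauge and bearer poses.

```bash
cat > fit.py <<'E'
from h import *
from scipy.optimize import least_squares
def fit(c,obj,uv,x0):
    obj=np.array(obj,float);uv=np.array(uv,float)
    def W(p):
        s,k=np.sin(p[2]),np.cos(p[2]);return obj@np.array([[k,-s,0],[s,k,0],[0,0,1]]).T+[p[0],p[1],0]
    r=least_squares(lambda p:(proj(c,W(p))-uv).ravel(),x0,x_scale=[100,100,1],loss='soft_l1')
    return r.x,(proj(c,W(r.x))-uv).round(1)
E
python3 -c "
from fit import *
c=load('s1')
A=lambda x,y:(135+x/3.7,110+y/3.7)
B=lambda x,y:(330+(x-481)/4.4,210+y/4.4)
g=[A(182,568),A(203,566),A(428,532),A(448,530),A(261,422)]
print(back(c,g,[0,0,0,0,114]).round())
p,r=fit(c,[[30,-120,0],[30,-104,0],[30,44,0],[30,60,0],[0,-45,114]],g,[500,-250,0]);print('gauge',p,r.tolist())
b=[B(697,361),B(758,332),B(584,46),B(523,78),B(687,270)]
print(back(c,b,[0,24,36,36,24]).round())
p,r=fit(c,[[100,-20,0],[100,20,24],[-100,20,36],[-100,-20,36],[55,0,24]],b,[550,100,.5]);print('bearer',p,r.tolist())
print(back(c,[(190,225)],0),back(c,[(362,350)],0), back(c,[(250,365)],0))
"
```

```text
[[ 499. -311.    0.]
 [ 498. -297.    0.]
 [ 481. -146.    0.]
 [ 480. -132.    0.]
 [ 465. -239.  114.]]
gauge [ 4.56984185e+02 -1.95005389e+02  1.09485589e-01] [[0.1, 0.4], [0.9, -0.0], [-0.9, 0.4], [-0.0, 0.0], [-0.1, -1.0]]
[[612. 164.   0.]
 [609. 195.  24.]
 [421. 119.  36.]
 [441.  82.  36.]
 [568. 162.  24.]]
bearer [5.20360602e+02 1.40212671e+02 4.07016413e-01] [[-0.6, 3.1], [0.9, -2.0], [-0.2, -0.0], [-0.1, -1.5], [0.1, 1.0]]
[[ 379.76725904 -305.49124866    0.        ]] [[756.81857211 106.83680183   0.        ]] [[ 775.60478458 -144.68299259    0.        ]]
```

```bash
python3 -c "
from fit import *
c=load('s1')
A=lambda x,y:(135+x/3.7,110+y/3.7)
print(back(c,[A(70,235),A(305,362),A(387,297)],0).round())
print(back(c,[A(65,55),A(350,192),A(235,48),A(255,85)],[130,130,196,196]).round())
"
```

```text
[[ 192. -420.    0.]
 [ 327. -236.    0.]
 [ 270. -178.    0.]]
[[ 137. -396.  130.]
 [ 285. -186.  130.]
 [ 210. -256.  196.]
 [ 246. -241.  196.]]
```

```bash
python3 -m pendant '[[[0.328,-0.117,0],[0,0,-1.274],0.0918],[[0.328,-0.117,0],[0,0,-1.274],0.0918],[[0.328,-0.117,0],[0,0,-1.274],0.0918],[[0.328,-0.117,0],[0,0,-1.274],0.0918],[[0.328,-0.117,0],[0,0,-1.274],0.0918],[[0.328,-0.117,0],[0,0,-1.274],0.0918],[[0.328,-0.117,0],[0,0,-1.274],0.0918],[[0.328,-0.117,0],[0,0,-1.274],0.0918],[[0.328,-0.117,0],[0,0,-1.274],0.0918],[[0.328,-0.117,0],[0,0,-1.274],0.0918]]'
python3 -m pendant '[[[0,0,0],[0,0,-0.024],0.0918],[[0,0,0],[0,0,-0.024],0.0918],[[0,0,0],[0,0,-0.024],0.0918]]'
python3 -c "
from h import *
shot('wrist','w2');o=get_obs();print(o['time'],o['tool_pos'],o['tcp_rot'],o['contact_force'])"
```

```text
time: 0.98
tool_pos: [464.7, -242.3, 245.1]
tcp_rot: [3.141, -0.001, 1.667]
contact_force: [-0.8, 0.7, 0.3]
grip_width: 91.4
time: 1.23
tool_pos: [462.0, -245.8, 245.4]
tcp_rot: [-3.141, -0.0, 1.676]
contact_force: [0.7, -0.3, -1.4]
grip_width: 91.6
1.2833 [ 461.96494992 -245.92000275  245.46542753] [-3.14137695e+00 -5.19130842e-06  1.67571973e+00] [ 0.22699522 -0.95771898  0.56293952]
```

View pics/w2.png

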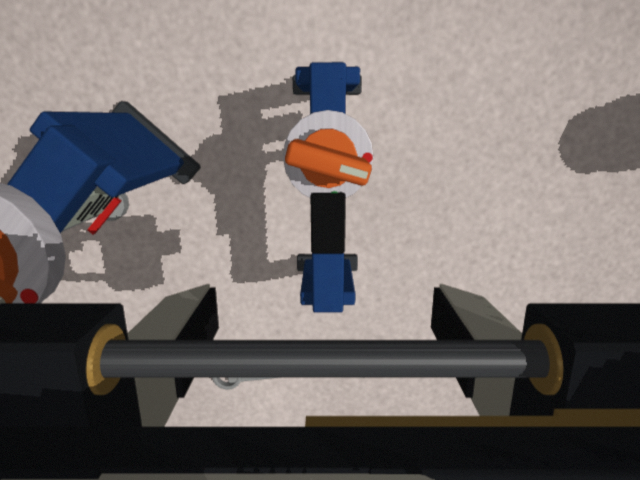

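```bash
python3 -c "
from fit import *
c=load('w2')
P=back(c,[(328,194),(328,253),(328,63),(328.5,311),(288,154),(371,172)],[114,114,100,100,151,151]);print(P.round(1))
d=P[2]-P[3];print('beam yaw',np.arctan2(-d[0],d[1]),np.hypot(*d[:2]),'grip',(P[0]+P[1])/2,np.hypot(*(P[0]-P[1])[:2]))
g=np.arctan2(-d[0],d[1]);u=d[:2]/np.hypot(*d[:2]);print('orig',P[3,:2]+120*u,'from grip',((P[0]+P[1])/2)[:2]+45*u)
e=P[5]-P[4];print('bar',np.arctan2(e[1],e[0])-g,np.hypot(*e[:2]), (P[4]+P[5])/2)
R=cv2.Rodrigues(c['rvec'])[0];print(-R.T@c['tvec'].reshape(3),R.round(3).tolist())
"
```

```text
[[ 461.7 -217.7  114. ]
 [ 466.1 -259.4  114. ]
 [ 453.  -135.2  100. ]
 [ 472.2 -311.   100. ]
 [ 435.8 -190.6  151. ]
 [ 483.7 -195.8  151. ]]
beam yaw 0.10842651039577897 176.8211877701113 grip [ 463.91400917 -238.54441655  114.        ] 41.852882917533975
orig [ 459.16603419 -191.70533911] from grip [ 459.0443708  -193.80867444]
bar -0.21589681482180306 48.21199363080604 [ 459.76148889 -193.21498385  151.        ]
[ 454.05416793 -168.2827763   384.39403671] [[0.995, 0.103, -0.0], [0.099, -0.952, 0.289], [0.03, -0.287, -0.957]]
```

The smaller gauge stands at about (459,-193) with yaw 0.108, and its collar is at about 0.22 rad. In the wrist view the grip is at (328,223). I'll take the grip at z=107 so the gripper body clears the collar top.

```bash
python3 -m pendant '[[[0.003,0.003,0.03],[0,0,-0.003],0.0918],[[0.003,0.003,0.06],[0,0,-0.003],0.0918],[[0.003,0.003,0.085],[0,0,-0.003],0.0918],[[0.003,0.003,0.11],[0,0,-0.003],0.0918],[[0.003,0.003,0.125],[0,0,-0.003],0.0918],[[0.003,0.003,0.138],[0,0,-0.003],0.0918],[[0.003,0.003,0.138],[0,0,-0.003],0.0918],[[0.003,0.003,0.138],[0,0,-0.003],0.0918]]'
python3 -m pendant '[[[0,0,0],[0,0,0],0.06],[[0,0,0],[0,0,0],0.045],[[0,0,0],[0,0,0],0.035],[[0,0,0],[0,0,0],0.03],[[0,0,0],[0,0,0],0.025],[[0,0,0],[0,0,0],0.015],[[0,0,0],[0,0,0],0.01],[[0,0,0],[0,0,0],0.01],[[0,0,0],[0,0,0],0.01],[[0,0,0],[0,0,0],0.01]]'
```

```text
time: 1.95
tool_pos: [464.6, -242.5, 107.3]
tcp_rot: [-3.141, -0.001, 1.68]
contact_force: [0.6, -0.2, 0.4]
grip_width: 92.4
time: 2.78
tool_pos: [465.1, -242.1, 107.5]
tcp_rot: [-3.142, 0.0, 1.683]
contact_force: [0.3, -0.1, 0.2]
grip_width: 29.9
```

```bash
python3 -m pendant '[[[0,0,0],[0,0,0],0.005],[[0,0,0],[0,0,0],0.0],[[0,0,0],[0,0,0],0.0],[[0,0,0],[0,0,0],0.0],[[0,0,0],[0,0,0],0.0],[[0,0,0],[0,0,0],0.0]]'
```

```text
time: 3.28
tool_pos: [464.9, -242.0, 107.4]
tcp_rot: [-3.141, -0.0, 1.683]
contact_force: [-1.6, 0.1, -1.8]
grip_width: 23.6
```

```bash
python3 -m pendant '[[[0,0,-0.004],[0,0,0],0],[[0,0,-0.012],[0,0,0],0],[[0,0,-0.025],[0,0,0],0],[[0,0,-0.04],[0,0,0],0],[[0,0,-0.06],[0,0,0],0],[[0,0,-0.08],[0,0,0],0],[[0,0,-0.095],[0,0,0],0],[[0,0,-0.105],[0,0,0],0],[[0,0,-0.11],[0,0,0],0],[[0,0,-0.11],[0,0,0],0]]'
python3 -m pendant '[[[0.008,0.004,0],[0,0,-0.01],0],[[0.03,0.014,0],[0,0,-0.03],0],[[0.06,0.028,0],[0,0,-0.06],0],[[0.09,0.042,0],[0,0,-0.09],0],[[0.12,0.056,0],[0,0,-0.12],0],[[0.15,0.07,0],[0,0,-0.15],0],[[0.18,0.085,0],[0,0,-0.18],0],[[0.21,0.1,0],[0,0,-0.21],0],[[0.24,0.114,0],[0,0,-0.24],0],[[0.27,0.128,0],[0,0,-0.27],0]]'
python3 -m pendant '[[[0.013,0.02,0],[0,0,-0.015],0],[[0.025,0.037,0],[0,0,-0.025],0],[[0.035,0.049,0],[0,0,-0.033],0],[[0.0445,0.0567,0],[0,0,-0.033],0],[[0.0577,0.0567,0],[0,0,-0.033],0],[[0.0577,0.0567,0],[0,0,-0.033],0],[[0.0577,0.0567,0],[0,0,-0.033],0],[[0.0577,0.0567,0],[0,0,-0.033],0]]'
python3 -c "
from h import *
shot('wrist','w3');shot('scene','s3');o=get_obs();print(o['time'],o['tool_pos'],o['tcp_rot'],o['contact_force'])"
```

```text
time: 4.12
tool_pos: [465.3, -242.2, 218.3]
tcp_rot: [3.14, 0.001, 1.683]
contact_force: [-0.3, 0.0, -6.6]
grip_width: 23.8
time: 4.95
tool_pos: [561.6, 43.0, 215.9]
tcp_rot: [-3.139, -0.001, 1.955]
contact_force: [0.3, -0.6, -7.5]
grip_width: 23.8
time: 5.62
tool_pos: [592.6, 114.8, 217.3]
tcp_rot: [-3.141, 0.0, 1.986]
contact_force: [0.0, -0.4, -6.9]
grip_width: 23.9
5.7167 [592.99154353 114.46241043 217.62224065] [-3.14145320e+00  3.69890284e-04  1.98485907e+00] [-0.10869389 -0.40592022 -5.6158164 ]
```

View pics/w3.png

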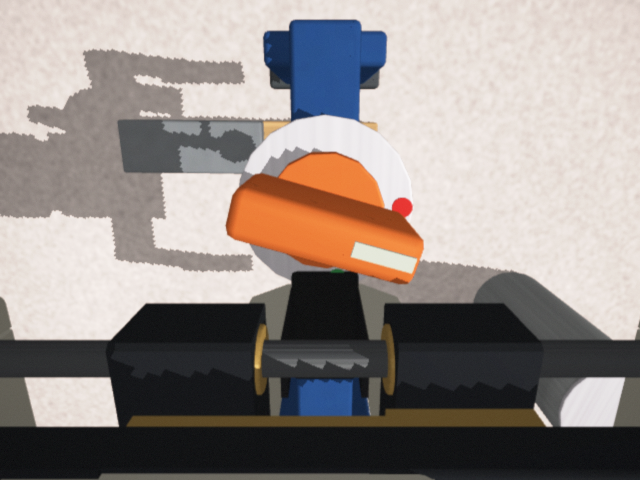

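The wrist view shows the gauge held, with the bearer crossing beneath it parallel to the image rows. The grey end is at (118-126,121-173) and the step at (263,122). I'll read both views enlarged.

```bash
python3 -c "
from h import *
a=cv2.imread('pics/w3.png')[100:190,105:395];b=cv2.imread('pics/s1.png')[215:295,330:400]
A=cv2.resize(a,None,fx=2.7,fy=2.7,interpolation=cv2.INTER_CUBIC);B=cv2.resize(b,None,fx=4.4,fy=4.4,interpolation=cv2.INTER_CUBIC)
o=np.zeros((600,790,3),np.uint8);o[:A.shape[0],:A.shape[1]]=A;o[245:245+B.shape[0],:B.shape[1]]=B
d=cv2.imread('pics/d1.png')[285:325,265:360];D=cv2.resize(d,None,fx=4.8,fy=4.8,interpolation=cv2.INTER_CUBIC);o[245:245+D.shape[0],320:320+D.shape[1]]=D
cv2.imwrite('pics/c3.png',o)"
```

```text
(no output)
```

View pics/c3.png

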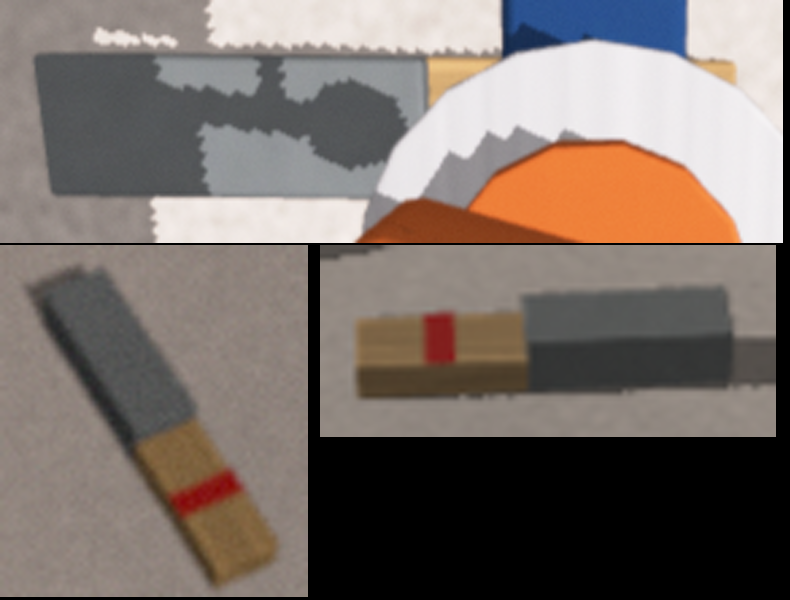

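```bash
python3 -c "
from fit import *
c=load('w3')
A=lambda x,y:(105+x/2.7,100+y/2.7)
B=lambda x,y:(330+x/4.4,215+(y-245)/4.4)
D=lambda x,y:(265+(x-320)/4.8,285+(y-245)/4.8)
p,r=fit(c,[[-100,20,36],[-100,-20,36],[10,20,36],[100,20,24]],[A(35,55),A(53,195),A(427,54),A(735,61)],[520,140,.41]);print(p,r.tolist())
def mk(p):return p[:2]+55*np.array([np.cos(p[2]),np.sin(p[2])])
print('mark w',mk(p),'scene',back(load('s1'),[B(207,493)],24),'side',back(load('d1'),[D(440,338)],24))
p,r=fit(load('d1'),[[100,20,0],[100,-20,24],[10,20,24],[10,-20,36],[-100,20,0],[-100,20,36],[-100,-20,36],[55,0,24]],[D(358,396),D(358,319),D(526,360),D(523,297),D(732,387),D(732,336),D(726,287),D(440,338)],[520,140,.41]);print(p,r.tolist(),mk(p))
p,r=fit(load('s1'),[[100,-20,24],[100,20,24],[10,20,36],[10,-20,36],[-100,20,36],[-100,-20,36],[55,0,24]],[B(217,575),B(272,545),B(195,413),B(137,446),B(103,270),B(44,298),B(207,493)],[520,140,.41]);print(p,r.tolist(),mk(p))
# gauge in hand, wrist view: beam top far end & leg
print(back(c,[(326,21),(326.5,270)],[210.2,224.2]))
print(get_obs()['tool_pos'])
"
```

```text
[5.18762831e+02 1.41867523e+02 4.03548408e-01] [[-0.6, -0.8], [-0.2, 0.5], [-0.2, 1.1], [2.6, -0.5]]
mark w [569.34486758 163.4651529 ] scene [[568.16437212 162.51972675  24.        ]] side [[565.81478447 162.46112728  24.        ]]
[5.14865801e+02 1.41579104e+02 3.88345707e-01] [[-0.3, 0.9], [-0.4, -0.6], [0.0, 0.0], [0.0, -0.7], [-0.0, 0.1], [0.6, 0.0], [0.1, 0.1], [0.0, -0.0]] [565.77032125 162.40528393]
[5.20956376e+02 1.39901938e+02 4.04690031e-01] [[-0.2, 0.5], [1.9, 0.6], [0.7, -0.4], [-0.4, -1.6], [-0.2, -0.1], [-0.6, -0.7], [-0.2, 1.2]] [571.51372248 161.55729995]
[[549.92532742 213.33845573 210.2       ]
 [582.51897492 139.63310904 224.2       ]]
[592.99154353 114.46241043 217.62224065]
```

```bash
python3 -m pendant '[[[0.003,-0.002,0.005],[0,0,0.012],0],[[0.0053,-0.0039,0.015],[0,0,0.012],0],[[0.0053,-0.0039,0.03],[0,0,0.012],0],[[0.0053,-0.0039,0.045],[0,0,0.012],0],[[0.0053,-0.0039,0.058],[0,0,0.012],0],[[0.0053,-0.0039,0.068],[0,0,0.012],0],[[0.0053,-0.0039,0.076],[0,0,0.012],0],[[0.0053,-0.0039,0.08],[0,0,0.012],0],[[0.0053,-0.0039,0.08],[0,0,0.012],0],[[0.0053,-0.0039,0.08],[0,0,0.012],0]]'
python3 -c "
from h import *
s=shot('scene','s4');d=shot('side','d4');o=get_obs();print(o['time'],o['tool_pos'],o['tcp_rot'],o['contact_force'])
t=o['tool_pos'];y=o['tcp_rot'][2];org=t+49.3*np.array([np.cos(y),np.sin(y),0]);print(org)
P=[568.3,162.7,24];out=np.zeros((600,790,3),np.uint8)
for i,n in enumerate(('s4','d4')):
  u,v=proj(load(n),P)[0].astype(int);print(n,u-44,v-60)
  A=cv2.resize(cv2.imread(f'pics/{n}.png')[v-60:v+40,u-44:u+44],None,fx=4.45,fy=4.45,interpolation=cv2.INTER_CUBIC);out[:A.shape[0],395*i:395*i+A.shape[1]]=A[:,:395]
cv2.imwrite('pics/c4.png',out)"
```

```text
time: 6.55
tool_pos: [587.8, 118.4, 137.8]
tcp_rot: [3.141, 0.0, 1.974]
contact_force: [0.6, -0.3, -7.3]
grip_width: 23.9
6.65 [588.05782074 118.52509179 138.35883537] [3.13999751e+00 6.38893437e-04 1.97378007e+00] [-0.05257241  0.97675535 -6.26059993]
[568.72409518 163.87591379 138.35883537]
s4 333 211
d4 245 244
```

View pics/c4.png

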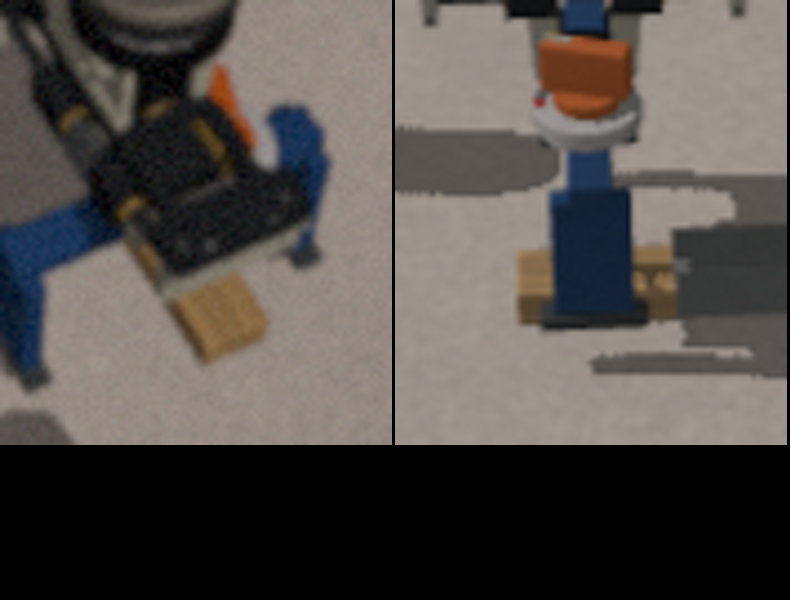

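```bash
python3 -c "
from h import *
k,s=np.cos(.403),np.sin(.403)
for o in ([568.5,163],):
  print(proj(load('d4'),[[o[0]+k*x-s*60,o[1]+s*x+k*60,30.5] for x in(-30,30)]))
"
```

```text
[[301.72342651 317.81614021]
 [277.16243818 318.89112591]]
```

```bash
python3 -m pendant '[[[0,-0.001,0.003],[0,0,0],0],[[0,-0.001,0.006],[0,0,0],0],[[0,-0.001,0.009],[0,0,0],0],[[0,-0.001,0.012],[0,0,0],0],[[0,-0.001,0.015],[0,0,0],0],[[0,-0.001,0.018],[0,0,0],0],[[0,-0.001,0.021],[0,0,0],0],[[0,-0.001,0.024],[0,0,0],0],[[0,-0.001,0.026],[0,0,0],0],[[0,-0.001,0.028],[0,0,0],0]]'
python3 -m pendant '[[[0,0,0.0005],[0,0,0],0],[[0,0,0.001],[0,0,0],0],[[0,0,0.0015],[0,0,0],0],[[0,0,0.0015],[0,0,0],0]]'
```

```text
time: 7.48
tool_pos: [586.7, 118.0, 109.3]
tcp_rot: [3.141, 0.0, 1.974]
contact_force: [0.9, -1.2, -4.5]
grip_width: 24.1
time: 7.82
tool_pos: [586.6, 118.1, 108.0]
tcp_rot: [3.142, 0.0, 1.974]
contact_force: [0.7, -0.3, -4.9]
grip_width: 23.6
```

```bash
python3 -m pendant '[[[0,0,0.0004],[0,0,0],0],[[0,0,0.0008],[0,0,0],0],[[0,0,0.001],[0,0,0],0],[[0,0,0.001],[0,0,0],0]]'
```

```text
time: 8.15
tool_pos: [586.7, 117.9, 107.4]
tcp_rot: [3.141, 0.0, 1.974]
contact_force: [0.5, -3.4, -0.9]
grip_width: 23.9
```

The legs have taken the weight (force dropped from -5 to -0.9 N). I'll release and lift.

```bash
python3 -m pendant '[[[0,0,0],[0,0,0],0.03],[[0,0,0],[0,0,0],0.04],[[0,0,0],[0,0,0],0.055],[[0,0,0],[0,0,0],0.07],[[0,0,0],[0,0,0],0.085],[[0,0,0],[0,0,0],0.085],[[0,0,0],[0,0,0],0.085],[[0,0,0],[0,0,0],0.085],[[0,0,0],[0,0,0],0.085],[[0,0,0],[0,0,0],0.085]]'
python3 -m pendant '[[[0,0,-0.02],[0,0,0],0.085],[[0,0,-0.05],[0,0,0],0.085],[[0,0,-0.08],[0,0,0],0.085],[[0,0,-0.11],[0,0,0],0.085],[[0,0,-0.135],[0,0,0],0.085],[[0,0,-0.135],[0,0,0],0.085],[[0,0,-0.135],[0,0,0],0.085]]'
python3 -c "
from h import *
shot('wrist','w5');shot('scene','s5');shot('side','d5');o=get_obs();print(o['time'],o['tool_pos'],o['tcp_rot'],o['contact_force'])"
```

```text
time: 8.98
tool_pos: [586.6, 118.1, 107.0]
tcp_rot: [3.142, 0.0, 1.974]
contact_force: [-0.3, -0.2, -0.6]
grip_width: 83.4
time: 9.57
tool_pos: [587.2, 118.2, 243.5]
tcp_rot: [3.138, 0.001, 1.974]
contact_force: [-0.3, 0.1, -0.4]
grip_width: 85.2
9.7167 [585.87732031 117.99973685 240.4158203 ] [-3.13882382e+00 -8.15367087e-04  1.97378070e+00] [0.68646073 0.01985752 0.52062284]
```

View pics/w5.png

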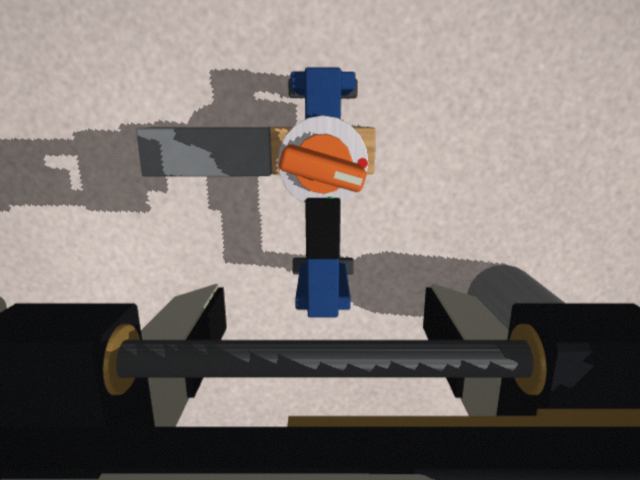

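The wrist view shows the gauge standing astride the bearer with its collar at (323,163). The bearer's grey end is at (137,128) and the thin end at u=375. I'll check it numerically and in a scene/side crop.

```bash
python3 -c "
from fit import *
c=load('w5')
p,r=fit(c,[[-100,20,36],[-100,-20,36],[10,20,36],[100,20,24]],[(138,128),(144,176.5),(271,127),(375,128)],[520,140,.41]);print('bearer',p,r.tolist(),p[:2]+55*np.array([np.cos(p[2]),np.sin(p[2])]))
g,r=fit(c,[[-12,60,100],[12,60,100],[-12,-120,100],[12,-120,100],[0,-45,114]],[(306.5,68),(341,68),(308,316),(338,316),(323,228)],[568,163,.4]);print('gauge',g,r.tolist())
P=back(c,[(281,158),(366,178)],151);e=P[1]-P[0];print('bar',np.arctan2(e[1],e[0])-g[2],np.hypot(*e[:2]),P.mean(0))
P=[568.3,162.7,24];out=np.zeros((600,790,3),np.uint8)
for i,n in enumerate(('s5','d5')):
  u,v=proj(load(n),P)[0].astype(int);print(n,u-44,v-60)
  A=cv2.resize(cv2.imread(f'pics/{n}.png')[v-60:v+40,u-44:u+44],None,fx=4.45,fy=4.45,interpolation=cv2.INTER_CUBIC);out[:A.shape[0],395*i:395*i+A.shape[1]]=A[:,:395]
cv2.imwrite('pics/c5.png',out)"
```

```text
bearer [5.19548226e+02 1.42096157e+02 4.01318984e-01] [[-0.9, -0.2], [-0.6, 0.1], [0.2, 0.9], [3.8, -0.5]] [570.1782864  163.58096524]
gauge [5.67973215e+02 1.62973961e+02 3.98394300e-01] [[-1.6, -2.3], [1.3, -2.1], [-0.7, 2.0], [0.5, 2.0], [0.2, 1.1]]
bar -0.22646685042271936 49.30513227350189 [567.77709456 163.94981917 151.        ]
s5 333 211
d5 245 244
```

View pics/c5.png

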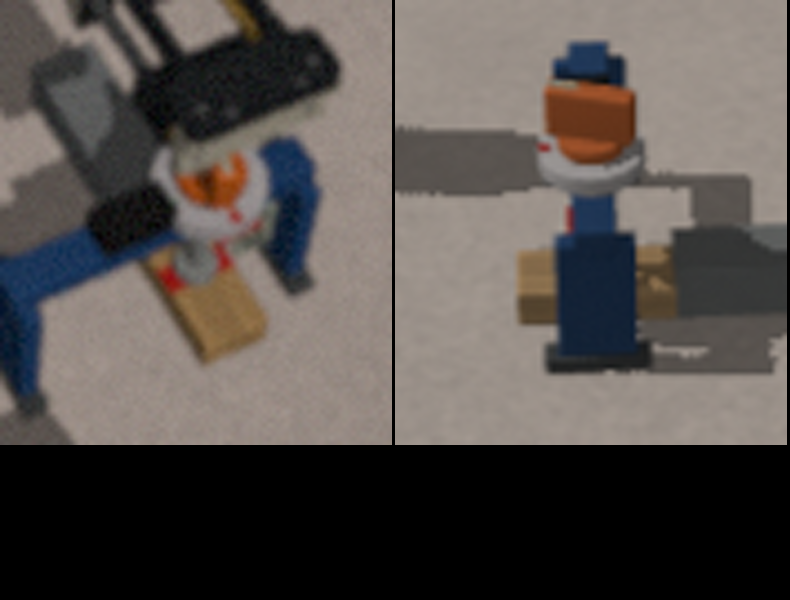

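In the scene crop the foot at (197,270) sits on the red band, which shows at (172,275) and (225,255) on either side. The side view shows the legs flat on the worktop, and the collar is still open at about 0.23 rad. Next I'll turn the tool to the wing bar (world angle 0.172, axis about (567.8,163.4)).

```bash
python3 -m pendant '[[[0.01,0,0],[0,0,-0.12],0.05],[[0.02,0,0],[0,0,-0.24],0.05],[[0.03,0,0],[0,0,-0.36],0.05],[[0.04,0,0],[0,0,-0.48],0.05],[[0.0492,0.0004,0],[0,0,-0.6],0.05],[[0.0492,0.0004,0],[0,0,-0.72],0.05],[[0.0492,0.0004,0],[0,0,-0.84],0.05],[[0.0492,0.0004,0],[0,0,-0.96],0.05],[[0.0492,0.0004,0],[0,0,-1.08],0.05],[[0.0492,0.0004,0],[0,0,-1.2],0.05]]'
python3 -m pendant '[[[0,0,0.01],[0,0,-0.1],0.05],[[0,0,0.02],[0,0,-0.14],0.05],[[0,0,0.02],[0,0,-0.14],0.05],[[0,0,0.02],[0,0,-0.14],0.05],[[0,0,0.02],[0,0,-0.14],0.05]]'
python3 -c "
from h import *
o=get_obs();print(o['tool_pos'],o['tcp_rot'],o['joint_positions'])"
```

```text
time: 10.55
tool_pos: [567.1, 163.4, 240.2]
tcp_rot: [-3.141, -0.003, -3.103]
contact_force: [-0.2, 0.2, 0.3]
grip_width: 49.6
time: 10.97
tool_pos: [567.6, 163.5, 221.7]
tcp_rot: [-3.142, -0.001, -2.971]
contact_force: [-0.5, 0.2, 0.9]
grip_width: 50.1
[567.62630696 163.48572298 221.69525074] [-3.14153332e+00 -8.52514690e-04 -2.97086896e+00] [ 1.50764515e-01  4.81538586e-01  1.37200628e+00 -7.94764305e-05
  1.28889895e+00 -1.59073339e+00]
```

```bash
python3 -m pendant '[[[0,0,0.015],[0,0,0],0.05],[[0,0,0.03],[0,0,0],0.05],[[0,0,0.045],[0,0,0],0.05],[[0,0,0.06],[0,0,0],0.05],[[0,0,0.07],[0,0,0],0.05],[[0,0,0.077],[0,0,0],0.05],[[0,0,0.081],[0,0,0],0.05],[[0,0,0.081],[0,0,0],0.05],[[0,0,0.081],[0,0,0],0.05]]'
python3 -m pendant '[[[0,0,0],[0,0,0],0.04],[[0,0,0],[0,0,0],0.035],[[0,0,0],[0,0,0],0.03],[[0,0,0],[0,0,0],0.026],[[0,0,0],[0,0,0],0.022],[[0,0,0],[0,0,0],0.02],[[0,0,0],[0,0,0],0.018],[[0,0,0],[0,0,0],0.016],[[0,0,0],[0,0,0],0.014],[[0,0,0],[0,0,0],0.012]]'
```

```text
time: 11.72
tool_pos: [568.0, 163.5, 141.5]
tcp_rot: [-3.141, 0.001, -2.97]
contact_force: [-0.3, 0.8, 0.3]
grip_width: 49.9
time: 12.55
tool_pos: [568.0, 163.0, 141.0]
tcp_rot: [-3.141, 0.001, -2.969]
contact_force: [0.5, -3.2, -0.9]
grip_width: 13.6
```

```bash
python3 -m pendant '[[[0,0,0],[0,0,0.03],0.012],[[0,0,0],[0,0,0.1],0.012],[[0,0,0],[0,0,0.18],0.012],[[0,0,0],[0,0,0.26],0.012],[[0,0,0],[0,0,0.34],0.012],[[0,0,0],[0,0,0.42],0.012],[[0,0,0],[0,0,0.5],0.012],[[0,0,0],[0,0,0.58],0.012],[[0,0,0],[0,0,0.66],0.012],[[0,0,0],[0,0,0.7],0.012]]'
python3 -m pendant '[[[0,0,0],[0,0,0.07],0.012],[[0,0,0],[0,0,0.14],0.012],[[0,0,0],[0,0,0.21],0.012],[[0,0,0],[0,0,0.28],0.012],[[0,0,0],[0,0,0.34],0.012],[[0,0,0],[0,0,0.38],0.012],[[0,0,0],[0,0,0.4],0.012],[[0,0,0],[0,0,0.41],0.012],[[0,0,0],[0,0,0.413],0.012],[[0,0,0],[0,0,0.413],0.012]]'
python3 -c "
from h import *
o=get_obs();print(o['tool_pos'],o['tcp_rot'],o['contact_force'],o['moment'],o['grip_width'])"
```

```text
time: 13.38
tool_pos: [567.9, 162.8, 141.0]
tcp_rot: [-3.141, 0.001, 2.61]
contact_force: [1.9, -3.7, 0.1]
grip_width: 14.0
time: 14.22
tool_pos: [567.7, 163.3, 141.0]
tcp_rot: [-3.141, 0.0, 2.201]
contact_force: [0.9, -4.1, -0.3]
grip_width: 14.0
[567.69297377 163.28189333 141.01239778] [-3.14134789e+00  3.31871970e-04  2.20130733e+00] [ 0.88215888 -4.06007347 -0.31830542] [-0.65186844 -0.17798717  0.00608814] 14.00226297099237
```

```bash
python3 -m pendant '[[[0,0,0],[0,0,0.02],0.012],[[0,0,0],[0,0,0.04],0.012],[[0,0,0],[0,0,0.04],0.012]]'
python3 -c "
from h import *
o=get_obs();print(o['tcp_rot'],o['contact_force'],o['moment'])"
python3 -m pendant '[[[0,0,0],[0,0,0.01],0.012],[[0,0,0],[0,0,0.02],0.012],[[0,0,0],[0,0,0.02],0.012]]'
python3 -c "
from h import *
o=get_obs();print(o['tcp_rot'],o['contact_force'],o['moment'])"
```

```text
time: 14.47
tool_pos: [567.6, 163.4, 141.0]
tcp_rot: [-3.141, 0.0, 2.159]
contact_force: [-0.3, -4.1, 1.1]
grip_width: 13.5
[-3.14139626e+00  1.06404669e-04  2.15930322e+00] [-0.31346047 -4.10126496  1.08905951] [-0.68416674 -0.08480832 -0.03505904]
time: 14.72
tool_pos: [567.7, 163.6, 141.0]
tcp_rot: [3.142, -0.0, 2.14]
contact_force: [-0.6, -3.1, 0.5]
grip_width: 13.8
[ 3.14155804e+00 -2.56069808e-05  2.14016928e+00] [-0.57832488 -3.08848137  0.52566012] [-0.66071787 -0.12575753 -0.01343046]
```

The tool yaw now puts the collar at about 1.40 rad. I'll release, lift clear and check.

```bash
python3 -m pendant '[[[0,0,0],[0,0,0],0.02],[[0,0,0],[0,0,0],0.03],[[0,0,0],[0,0,0],0.04],[[0,0,0],[0,0,0],0.05],[[0,0,0],[0,0,0],0.05],[[0,0,0],[0,0,0],0.05],[[0,0,0],[0,0,0],0.05]]'
python3 -m pendant '[[[0,0,-0.02],[0,0,0],0.05],[[0,0,-0.05],[0,0,0],0.05],[[0,0,-0.08],[0,0,0],0.05],[[-0.03,0,-0.11],[0,0,0],0.05],[[-0.06,0,-0.13],[0,0,0],0.05],[[-0.08,0,-0.13],[0,0,0],0.05],[[-0.08,0,-0.13],[0,0,0],0.05],[[-0.08,0,-0.13],[0,0,0],0.05]]'
python3 -c "
from h import *
o=get_obs();print(o['time'],o['tool_pos'],o['contact_force'])
P=[568.3,162.7,24];out=np.zeros((600,800,3),np.uint8)
for i,cam in enumerate(('scene','side')):
  n=cam+'6';shot(cam,n)
  u,v=proj(load(n),P)[0].astype(int);print(n,u-44,v-60)
  A=cv2.resize(cv2.imread(f'pics/{n}.png')[v-60:v+15,u-44:u+44],None,fx=4.45,fy=4.45,interpolation=cv2.INTER_CUBIC)[:,:395];out[:A.shape[0],400*i:400*i+395]=A
shot('wrist','w6');W=cv2.imread('pics/w6.png');out[340:580,:320]=cv2.resize(W,(320,240))
cv2.imwrite('pics/c6.png',out)"
```

```text
time: 15.3
tool_pos: [567.7, 163.6, 141.0]
tcp_rot: [3.142, 0.0, 2.141]
contact_force: [0.3, -0.5, -0.7]
grip_width: 49.3
time: 15.97
tool_pos: [610.9, 95.4, 270.6]
tcp_rot: [-3.141, -0.001, 2.139]
contact_force: [-0.1, 0.4, 0.1]
grip_width: 50.0
15.9667 [610.90428722  95.40148789 270.60811685] [-0.07784357  0.35738701  0.07695671]
scene6 333 211Traceback (most recent call last):
  File "<string>", line 8, in <module>
    A=cv2.resize(cv2.imread(f'pics/{n}.png')[v-60:v+15,u-44:u+44],None,fx=4.45,fy=4.45,interpolation=cv2.INTER_CUBIC)[:,:395];out[:A.shape[0],400*i:400*i+395]=A
                                                                                                                              ~~~^^^^^^^^^^^^^^^^^^^^^^^^^^^^^
ValueError: could not broadcast input array from shape (334,392,3) into shape (334,395,3)
```

```bash
python3 -c "
from h import *
P=[568.3,162.7,24];out=np.zeros((600,800,3),np.uint8)
for i,cam in enumerate(('scene','side')):
  n=cam+'7';shot(cam,n)
  u,v=proj(load(n),P)[0].astype(int);print(n,u-44,v-60)
  A=cv2.resize(cv2.imread(f'pics/{n}.png')[v-60:v+40,u-44:u+44],None,fx=4.45,fy=4.45,interpolation=cv2.INTER_CUBIC);out[:A.shape[0],400*i:400*i+A.shape[1]]=A
cv2.imwrite('pics/c7.png',out);shot('wrist','w7')"
```

```text
scene7 333 211
side7 245 244
```

View pics/w7.png

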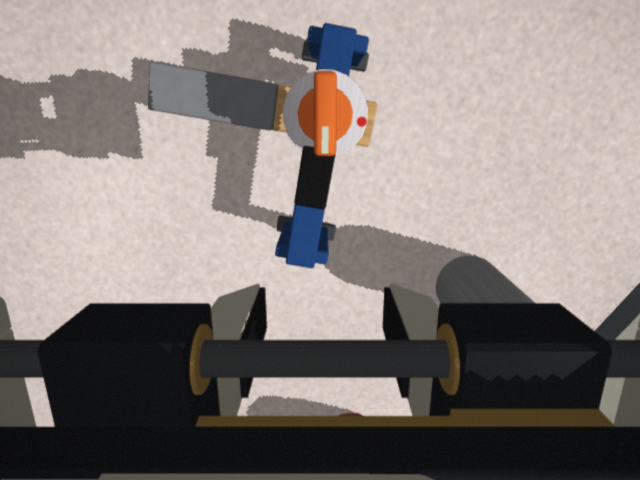

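View pics/c7.png

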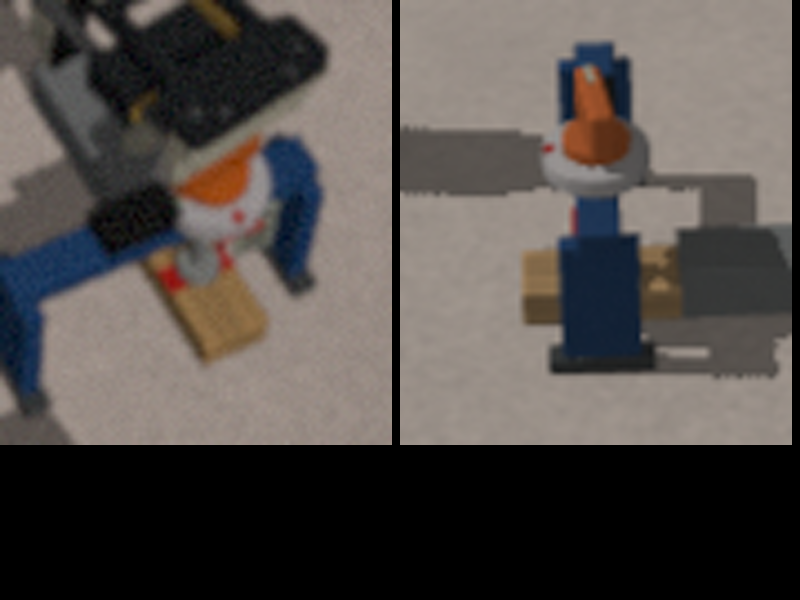

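The bar, from (325,72) to (325,154) in the wrist view, has turned almost along the beam. The foot still sits on the red band at (198,268) in the scene crop, and the gauge and bearer have not visibly moved. One last numeric check of the collar angle, then I'll hand in.

```bash
python3 -c "
from fit import *
from plant import close_job
c=load('w7')
P=back(c,[(325.5,72),(325,154),(339.5,25),(303,266)],[151,151,100,100])
e=P[1]-P[0];d=P[2]-P[3];g=np.arctan2(-d[0],d[1]);col=g-np.arctan2(e[1],e[0]);o=P[3]+d/np.hypot(*d[:2])*120
print('collar',col,'gauge yaw',g,'orig',o)
if 1.28<col<1.5: print(close_job())
"
```

```text
collar 1.420566911441042 gauge yaw 0.41370859370595586 orig [567.65288328 165.39626572 100.        ]
the job is handed in; nothing more can be done
None
```

The job is handed in at about 16 s of the 51 s allowed. I carried the smaller blue gauge by its black rubber grip, lowered it over the bearer onto the red band, and released it with the collar at about 0.23 rad. I then gripped the orange collar's wing bar and turned it clockwise to the stop.

What my last checks showed:
- **Collar:** the wrist picture gives about 1.42 rad and the tool angle about 1.40, against the stop at 1.4.
- **Foot on the band:** the scene picture shows red on both sides of the foot. My estimates put it about 1–4 mm from the middle of the band, inside the 8 mm limit. The cameras disagree by a few millimetres on the band itself, x = 566–571 mm.
- **Gauge position:** the last one-view estimate was about 2 mm further in y than the earlier one (165.4 against 163.0). I took this as reading error.
- **Foot reading and tilt:** I could not read the foot joint directly. The weight coming off the wrist and the side picture showing the legs flat on the worktop both fit about 24 mm.
- **Everything else:** the bearer looks unmoved. I did not re-measure the jar, flask, spanner and offcut, but the arm never went near them. The robot ended clear of everything.

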